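# Clear the ear defenders and press the sample containers shut

## Robot

A 6-joint arm with a two-finger parallel gripper is mounted at the origin on the work surface. World frame = base frame: x ahead of the robot, y to its left, z up, the work surface at z = 0. Lengths are in m, angles in rad, forces in N, time in s.
With the tool pointing down it reaches from about 0.35 to 0.95 m from the base axis. Payload 17.4 kg.
Tool frame: the origin (TCP) lies on the centre line of the jaws, within the pads' length; the fingertips stand robot.finger_overhang ahead of it and the grasp point (between the pads) lies 5 mm behind it (robot.finger_overhang is the distance from the TCP to the fingertips, in m); z points along the fingers, y is the line along which they close (so a half turn about z gives the same grasp; the last joint's range is limited). The gripper opens to 93 mm and grips with 3 to 60 N. Pads are 15 mm wide; open, the fingers measure 128 mm over their backs; the gripper's body (75 mm by 188 mm) begins 65 mm behind the grasp point.
Start: joints at [1.205, 0.116, 1.442, -0, 1.584, -0.038], TCP at [0.217, 0.639, 0.233] pointing down, gripper open.
Joint ranges: [-2.83, 2.83], [-0.83, 2.19], [0.07, 2.5], [-1.14, 4.28], [0.01, 3], [-2.97, 2.97]. Speed limits (rad/s): [1.89, 1.89, 2.22, 3.14, 3.14, 3.14].

## Interface

Orientations are given as a rotation vector (axis times angle).
In Python, from station import telemetry, camera, calibration, sign_off, robot gives the robot as it stands.
- The arm moves only by the tool jog_arm, never from a script. Its argument "rows" is a list of rows, each an object with "dp": the shift along the world's x, y, z as a fraction of full scale, a list of three; "yaw": the turn about the world's z as a fraction of full scale. A call has exactly 10 rows; each row shifts and turns the commanded pose from where the row before left it; what a row does not reach is not made up. Full scale, the value 1, is 2 cm for a shift and 0.12 rad for a turn. A row lasts 1/12 s, in which the tool goes at most 41.7 mm and 7.16 degrees, less where a joint would pass 70% of its speed; a pose out of reach is approached as far as the arm can. A call with a number of a shift or a turn outside -1 to 1 is refused whole. A call with a gripper value outside its range is refused whole. "gripper" is the finger opening in mm, from 0 to 93, set as the call begins (left out, the last holds). The fingers move at their own pace and stop on an object; the grip force is fixed at half the most. Time passes only in rows, so rows that do not move let the fingers close, or fill a call up. It gives the time, the measured TCP pose, the force, the opening and the grip force at its end, in the units of the state.
- telemetry.sense(): the state, without advancing time (a new reading comes with each control period).
- camera(name): name is "scene" or "top" or "wrist"; returns (picture, depth): 420x560x3 uint8, blue, green, red; 420x560 float32, m along the optical axis (not along the pixel's ray), 0 where there is no reading.
- calibration(name): a dict with "intrinsics" (3x3 intrinsics, pixels), "camera_from_world" (4x4, takes a point from world to camera coordinates); the wrist camera has in their place "hand_eye" (4x4, takes a point from camera to tool coordinates, whose origin is the TCP and whose axes are the flange's). Camera axes: x right, y down, z forward; pixel columns grow to the right and rows downward; lengths in m; the calibration is good to about 2 mm. The wrist camera is an equidistant fisheye: a pixel r from the principal point sees the ray r / f radians off the axis. A picture is of the moment at which its call begins: read the wrist's pose just before it. calibration takes no time and is no camera call.
- sign_off(): hands the job in; it is judged then, once.
The state is a dict: "t": time; "q": joint angles; "joint_vel": joint speeds; "joint_torque": joint torques, N m; "position": TCP position; "ee_rot": TCP orientation; "ft_force": force on the tool from outside, world axes, zero at the start; "wrist_torque": the same for the moment, N m; "opening": finger opening in m; "gripper_force": force on a finger pad.
Only numpy, scipy, OpenCV 4.12 (cv2) and the standard library are available. Lean on these libraries where they do the work, as an engineer would, in place of code of your own. Each camera call takes 0.05 s, during which the arm holds its last target. There are 200 camera calls.

## Task

The sample containers on the lab bench are not properly closed. First lift the red ear defenders off the blue tip box and hang them by their headband over the steel rail, then press the lid of the tip box, both ends of the lid of the long grey case and the cap of the amber jar down until every one is fully home and no red seal shows. Leave the bottles, flask, beaker and timer standing where they are.

Things in the scene. Friction and masses are not known exactly. Their poses are not given: they have to be found in the camera images.
- defenders: Red and black ear defenders, 0.2 kg, standing on their two cups astride the tip box. Origin on the bench midway between the cups; z up, y from cup to cup. 60 (x) x 172 (y) x 150 (z) mm; cups 60 x 30 x 76 mm, 112 mm clear between them. Black crown pad on top: 26 (x) x 64 (y) x 24 (z) mm, underside 126 mm, top 150 mm above the origin: grip it across x from above.
- defenders_crown (a point): Centre of the underside of the ear defenders' crown pad, 126 mm above their origin; it comes to rest on the bar. Same axes as the ear defenders.
- rail: Fixed steel rail: a horizontal bar along y, 236 mm long and 16 mm thick, centre 155 mm above the bench, on two thin posts at y = -110 and 110 mm with feet 100 mm long in x, 36 in y, 10 high. Origin on the bench under the bar's middle; z up.
- rail_bar (a point): Middle of the top of the rail's bar, 163 mm above the bench; y along the bar.
- tipbox: Blue tip box, fixed to the bench: 118 (x) x 80 (y) x 58 (z) mm without its lid. Origin at the centre of its underside; hinge along y at x = +59 mm, so the lid's free edge is at -x.
- tipbox_lid (a joint): Angle (rad) of the tip box's stiff hinged lid, 122 x 86 x 22 mm: 0 fully shut (top at 80 mm above the bench), larger open; it stays where it is left and takes about 5 N at the free edge to shut.
- tipbox_press (a point): White pad on the top of the tip box's lid, 18 mm from its free edge: the place to press. 103 mm from the hinge; 80 mm above the bench when shut.
- case: Long grey storage case, fixed to the bench: 100 (x) x 170 (y) x 64 (z) mm without its lid. Origin at the centre of its underside; left end at +y, right end at -y. Its white lid (106 x 176 mm) has its top at 81 mm above the bench when home.
- case_left (a joint): Angle (rad) by which the left (+y) end of the case's lid stands proud: 0 fully home, 0.1 = about 15 mm too high. The ends seat separately with about 4 N each and stay where they are left.
- case_right (a joint): The same for the right (-y) end of the case's lid.
- case_left_press (a point): Green pad on top of the case lid's left end, 68 mm from the middle: the place to press. 81 mm above the bench when home.
- case_right_press (a point): Green pad on top of the case lid's right end, 68 mm from the middle: the place to press. 81 mm above the bench when home.
- jar: Amber jar, fixed to the bench, 88 mm across, 80 mm high at the shoulder. Origin at the centre of its underside.
- jar_cap (a joint): Height (m) by which the jar's white push-on cap, 92 mm across and 24 mm high, stands proud: 0 fully home. It takes about 8 N to push down and stays where it is left.
- jar_press (a point): Centre of the top of the jar's cap; 104 mm above the bench when home.
- amber_bottle: Bystander: loose amber glass bottle with a black cap, 66 mm across, 165 mm high. Origin at the centre of its underside.
- green_bottle: Bystander: loose green glass bottle with a blue cap, 66 mm across, 165 mm high. Origin at the centre of its underside.
- flask: Bystander: loose conical flask, 82 mm across at the foot, 122 mm high. Origin at the centre of its underside.
- beaker: Bystander: loose clear beaker, 68 mm across, 90 mm high. Origin at the centre of its underside.
- timer: Bystander: loose white timer, 62 x 75 x 22 mm. Origin at the centre of its underside.
There are look-alikes about, which are no part of the job. What is shaped like the case but pink or purple is not meant.

How it is judged:
By the outcome, as a careful person would: the job done as asked, in the order asked, and still so for the second after the job is handed in, with the robot touching nothing.
It also fails if it takes over 72 s, if anything falls off the work surface, if the arm or the gripper's body presses on something with over 40 N, if the wrist force passes 120 N, or if a joint passes its speed limit or range.

## Working session

There is one attempt and no reset: what is moved stays moved. The work goes in short steps, Python scripts to look and compute and a tool call to move; the robot and the scene stay as the last step left them, time stands still between calls to the robot, and variables do not carry over. Pictures are saved under pics/ and viewed, at most 10 in all, crops included, and the job is handed in when it is done.

Besides the shell and the picture viewer there is one more tool, called after "Emit:" as name([rows], argument=value, ...), one row to a line, values as JSON. jog_arm: Moves the arm, as the interface text tells. Shift numbers are shares of 2 cm and turn numbers shares of 0.12 rad, none past 1 either way. Its arguments: {"type":"object","properties":{"rows":{"type":"array","items":{"type":"object","properties":{"dp":{"type":"array","items":{"type":"number"}},"yaw":{"type":"number"}}}},"gripper":{"type":"number"}},"required":["rows"]}

```bash
mkdir -p pics; ls
cat > h.py <<'E'
import numpy as np, cv2
from station import telemetry, camera, calibration, sign_off, robot
def cloud(name):
    im,d=camera(name); c=calibration(name); K=np.array(c["intrinsics"]); T=np.linalg.inv(np.array(c["camera_from_world"]))
    v,u=np.mgrid[:d.shape[0],:d.shape[1]]
    P=np.stack([(u-K[0,2])/K[0,0]*d,(v-K[1,2])/K[1,1]*d,d],-1)@T[:3,:3].T+T[:3,3]
    P[d==0]=np.nan
    return im,P
E
python3 - <<'E'
from h import *
for n in("scene","top"):
    im,P=cloud(n); cv2.imwrite(f"pics/{n}0.png",im); np.savez(f"{n}0.npz",im=im,P=P)
s=telemetry.sense(); print(s); print(robot.finger_overhang, [a for a in dir(robot) if a[0]!='_'])
E
```

```text
pics
{'t': 0.1, 'q': array([ 1.20518740e+00,  1.16414863e-01,  1.44218136e+00, -8.93075705e-06,
        1.58400500e+00, -3.78084989e-02]), 'joint_vel': array([-0.00051051, -0.00100186, -0.00298385, -0.0005496 , -0.00073588,
       -0.00198838]), 'joint_torque': array([ 1.56819700e-03, -7.22903538e+01, -6.23861647e+01,  7.79653061e-02,
        2.29291362e-02, -6.19464049e-05]), 'position': array([0.21728051, 0.63889657, 0.23200523]), 'ee_rot': array([-5.12574015e-01, -3.09929916e+00,  1.55484840e-03]), 'ft_force': array([ 0.32518503,  0.29850016, -0.57955456]), 'wrist_torque': array([0.02028355, 0.02019777, 0.02176836]), 'gripper_force': 0.0, 'opening': 0.09273997856368818}
0.014 ['PlanningError', 'finger_overhang']
```

View pics/scene0.png

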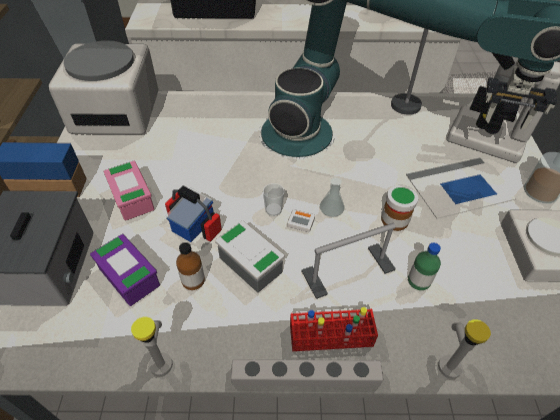

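View pics/top0.png

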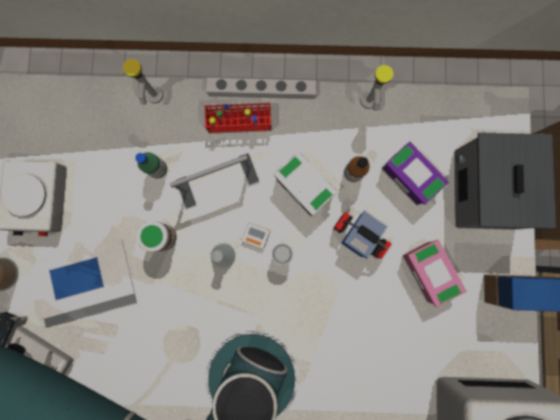

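The scene view shows the defenders astride the blue tip box at (192,215), the rail at (350,255), the grey case at (252,253) and the jar at (398,205). In the top view these are at (363,235), (215,182), (304,184) and (155,237).
Possible mix-ups for the case (top pixels): grey-white (304,184), purple (416,172) and pink (435,273). I choose the grey one. The defenders are the only red and black pair; the red rack at (238,117) is something else.

Run:
```python
from h import *
a=np.load("top0.npz");b=np.load("scene0.npz")
A=cv2.resize(a['im'][110:290,130:450],None,fx=2.5,fy=2.5,interpolation=2)[:450,:800]
B=cv2.resize(b['im'][170:300,150:450],None,fx=2.5,fy=2.5,interpolation=2)
cv2.imwrite("pics/cropA.png",A);cv2.imwrite("pics/cropB.png",B)
P=a['P']
for n,(u,v) in dict(table=(300,280),jar=(152,237),caseL=(290,167),caseR=(319,199),rail=(215,170),cupl=(344,222),cupr=(381,247),tb=(364,233),crown=(372,235)).items(): print(n,P[v,u].round(4))
```

```text
table [ 0.3078 -0.1433  0.0025]
jar [0.4292 0.3024 0.1183]
caseL [ 0.6562 -0.1004  0.0927]
caseR [ 0.5597 -0.1913  0.0925]
rail [0.6266 0.1168 0.1625]
cupl [ 0.4917 -0.2681  0.0931]
cupr [ 0.4199 -0.385   0.073 ]
tb [ 0.4574 -0.3165  0.1535]
crown [ 0.4523 -0.3395  0.1532]
```

View pics/cropA.png

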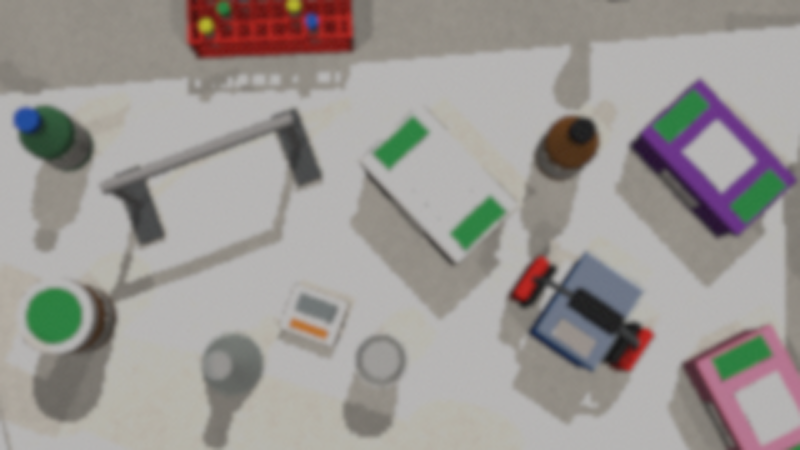

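View pics/cropB.png

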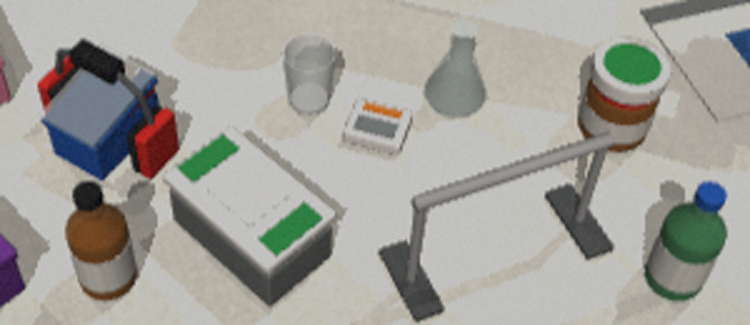

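```bash
cat > fit.py <<'E'
from h import *
def rect(p):
    r=cv2.minAreaRect((p[:,:2]*1000).astype(np.float32)); return np.round(r[0],1),np.round(r[1],1),round(r[2],1)
E
python3 - <<'E'
from fit import *
def box(P,c,r,z0,z1): return (np.hypot(P[...,0]-c[0],P[...,1]-c[1])<r)&(P[...,2]>z0)&(P[...,2]<z1)
def rp(n,P,im,m):
    p=P[m]; 
    if len(p)<4: print(n,len(p));return
    w,V=np.linalg.eigh(np.cov(p[:,:2].T)); a=np.degrees(np.arctan2(*V[::-1,-1]))
    print(n,len(p),"mean",p.mean(0).round(4),"zmm",np.percentile(p[:,2],[5,95]).round(4),"pca",a.round(1),"rect",rect(p))
for nm in("top","scene"):
    a=np.load(nm+"0.npz");P=a['P'];im=a['im'].astype(int);b,g,r=im[...,0],im[...,1],im[...,2]
    grn=(g>r+40)&(g>b+30); blk=im.max(-1)<75; red=(r>g+60)&(r>b+60)
    print(nm)
    rp("crown",P,im,box(P,(.455,-.33),.07,.143,.17)&blk)
    rp("band>.14",P,im,box(P,(.455,-.33),.07,.14,.17))
    rp("cups",P,im,box(P,(.455,-.33),.12,.01,.12)&red)
    rp("rail",P,im,box(P,(.62,.11),.16,.145,.18))
    mk=box(P,(.608,-.146),.13,.06,.12)
    rp("caselid",P,im,mk)
    rp("gL",P,im,box(P,(.656,-.1),.05,.06,.12)&grn); rp("gR",P,im,box(P,(.56,-.191),.05,.06,.12)&grn)
    rp("jargreen",P,im,box(P,(.429,.302),.06,.09,.14)&grn); rp("jartop",P,im,box(P,(.429,.302),.07,.108,.14))
    mk=box(P,(.455,-.33),.09,.07,.125)&(b<r+60)&(im.min(-1)>120)
    rp("tippad?",P,im,mk)
    mk=box(P,(.455,-.33),.1,.07,.125)&~red&~blk
    rp("tiplid",P,im,mk); p=P[mk]
    A=np.c_[p[:,:2],np.ones(len(p))]; print("plane",np.linalg.lstsq(A,p[:,2],rcond=None)[0].round(3))
    for n,c in dict(amber=(.62,-.25),green=(.65,.28),fl=(.4,.12),bk=(.4,-.05)).items(): pass
    mk=(P[...,2]>.12)&(P[...,0]>.25)&(P[...,0]<.9)&(np.abs(P[...,1])<.6)
    n,l,st,ce=cv2.connectedComponentsWithStats(mk.astype(np.uint8))
    for i in range(1,n):
        if st[i,4]>8:print(" tall",ce[i].round(),st[i,4],P[l==i].mean(0).round(3))
E
```

```text
top
crown 191 mean [ 0.454  -0.3292  0.1508] zmm [0.1466 0.1547] pca 56.2 rect (array([ 454.2, -329.8]), array([64.5, 25.6]), 58.9)
band>.14 211 mean [ 0.4546 -0.3291  0.1504] zmm [0.1456 0.1547] pca 56.7 rect (array([ 454.8, -330.1]), array([64.4, 27.2]), 56.5)
cups 200 mean [ 0.4587 -0.322   0.076 ] zmm [0.0705 0.0805] pca 57.2 rect (array([ 455. , -329.3]), array([170.2,  58.5]), 57.4)
rail 441 mean [0.623  0.1371 0.1622] zmm [0.1572 0.1665] pca 112.5 rect (array([624.1, 137.3]), array([ 16.1, 235.9]), 22.4)
caselid 1963 mean [ 0.6069 -0.1476  0.0926] zmm [0.0883 0.0967] pca -135.4 rect (array([ 608.5, -147.5]), array([176.2, 106.7]), 44.9)
gL 184 mean [ 0.6577 -0.101   0.0939] zmm [0.0901 0.0974] pca 134.2 rect (array([ 657.1, -101.1]), array([26.8, 64.2]), 44.8)
gR 191 mean [ 0.5607 -0.1961  0.0936] zmm [0.0899 0.097 ] pca 134.6 rect (array([ 560.7, -196.2]), array([26.6, 66. ]), 44.2)
jargreen 358 mean [0.4324 0.3044 0.12  ] zmm [0.1161 0.1235] pca 56.8 rect (array([432.1, 304.5]), array([59.2, 60.8]), 1.9)
jartop 761 mean [0.4319 0.3027 0.1194] zmm [0.1152 0.1234] pca 79.5 rec
[... 2024 characters left out ...]
), array([ 70.8, 142. ]), 23.2)
tiplid 868 mean [ 0.4732 -0.3363  0.0863] zmm [0.075  0.0983] pca 120.1 rect (array([ 462.1, -334.3]), array([171.7, 122.8]), 56.4)
plane [-0.13   0.07   0.171]
 tall [530.  38.] 1294 [0.265 0.57  0.525]
 tall [336. 181.] 65 [0.382 0.108 0.123]
 tall [189. 195.] 282 [ 0.463 -0.326  0.142]
 tall [406. 190.] 10 [0.417 0.317 0.121]
 tall [409. 193.] 11 [0.43  0.325 0.121]
 tall [397. 202.] 9 [0.467 0.283 0.12 ]
 tall [354. 239.] 569 [0.63  0.133 0.157]
 tall [186. 253.] 255 [ 0.671 -0.307  0.145]
 tall [432. 253.] 263 [0.666 0.333 0.146]
 tall [149. 323.] 160 [ 0.886 -0.356  0.175]
 tall [476. 322.] 89 [0.894 0.361 0.207]
 tall [460. 331.] 130 [0.875 0.358 0.127]
```

Every fit matches the given sizes: crown 64x26 mm at z 0.150, rail bar 16x236 mm at z 0.163, case lid 176x106 mm, jar cap about 90 mm. Crop A shows the defenders' crown at (597,308) and crop B the grey case at (250,200), which confirms both choices. Next I move over the crown.

Emit:
jog_arm([
  {"dp": [0.7, -1, 0.1], "yaw": -0.3},
  {"dp": [0.7, -1, 0.1], "yaw": -0.3},
  {"dp": [0.7, -1, 0.1], "yaw": -0.3},
  {"dp": [0.7, -1, 0.1], "yaw": -0.3},
  {"dp": [0.7, -1, 0.1], "yaw": -0.3},
  {"dp": [0.7, -1, 0.1], "yaw": -0.3},
  {"dp": [0.7, -1, 0.1], "yaw": -0.3},
  {"dp": [0.7, -1, 0.1], "yaw": -0.3},
  {"dp": [0.7, -1, 0.1], "yaw": -0.3},
  {"dp": [0.7, -1, 0.1], "yaw": -0.3},
], gripper=60)

```text
t: 0.93
position: [0.3578, 0.4379, 0.2525]
ee_rot: [-1.062, -2.957, 0.001]
ft_force: [-0.5, -0.3, 0.8]
opening: 0.0598
gripper_force: 0.0
```

Emit:
jog_arm([
  {"dp": [0.7, -1, 0], "yaw": -0.3},
  {"dp": [0.7, -1, 0], "yaw": -0.3},
  {"dp": [0.7, -1, 0], "yaw": -0.3},
  {"dp": [0.7, -1, 0], "yaw": -0.3},
  {"dp": [0.7, -1, 0], "yaw": -0.3},
  {"dp": [0.7, -1, 0], "yaw": -0.3},
  {"dp": [0.7, -1, 0], "yaw": -0.3},
  {"dp": [0.7, -1, 0], "yaw": -0.3},
  {"dp": [0.7, -1, 0], "yaw": -0.3},
  {"dp": [0.7, -1, 0], "yaw": -0.3},
])

```text
t: 1.77
position: [0.4978, 0.2379, 0.2524]
ee_rot: [-1.574, -2.719, 0.0]
ft_force: [0.2, -0.1, 0.5]
opening: 0.0601
gripper_force: 0.0
```

Emit:
jog_arm([
  {"dp": [0, -1, 0], "yaw": -0.3},
  {"dp": [0, -1, 0], "yaw": -0.3},
  {"dp": [0, -1, 0], "yaw": -0.3},
  {"dp": [0, -1, 0], "yaw": -0.3},
  {"dp": [0, -1, 0], "yaw": -0.3},
  {"dp": [0, -1, 0], "yaw": -0.3},
  {"dp": [0, -1, 0], "yaw": -0.3},
  {"dp": [0, -1, 0], "yaw": -0.3},
  {"dp": [0, -1, 0], "yaw": -0.3},
  {"dp": [0, -1, 0], "yaw": -0.3},
])

```text
t: 2.6
position: [0.4971, 0.0381, 0.2524]
ee_rot: [-2.035, -2.393, 0.0]
ft_force: [0.7, 0.5, 0.5]
opening: 0.0596
gripper_force: 0.0
```

Emit:
jog_arm([
  {"dp": [-0.1, -1, 0], "yaw": -0.3},
  {"dp": [-0.1, -1, 0], "yaw": -0.3},
  {"dp": [-0.1, -1, 0], "yaw": -0.3},
  {"dp": [-0.1, -1, 0], "yaw": -0.3},
  {"dp": [-0.1, -1, 0], "yaw": -0.3},
  {"dp": [-0.1, -1, 0], "yaw": -0.3},
  {"dp": [-0.1, -1, 0], "yaw": -0.3},
  {"dp": [-0.1, -1, 0], "yaw": -0.3},
  {"dp": [-0.1, -1, 0], "yaw": -0.3},
  {"dp": [-0.1, -1, 0], "yaw": -0.3},
])

```text
t: 3.43
position: [0.477, -0.1619, 0.2524]
ee_rot: [-2.431, -1.99, 0.0]
ft_force: [0.6, 0.6, 0.6]
opening: 0.0599
gripper_force: 0.0
```

Emit:
jog_arm([
  {"dp": [-0.1, -1, 0], "yaw": -0.3},
  {"dp": [-0.1, -1, 0], "yaw": -0.3},
  {"dp": [-0.1, -1, 0], "yaw": -0.3},
  {"dp": [-0.1, -1, 0], "yaw": -0.3},
  {"dp": [-0.1, -1, 0], "yaw": -0.3},
  {"dp": [-0.1, -1, 0], "yaw": -0.3},
  {"dp": [-0.1, -1, 0], "yaw": -0.3},
  {"dp": [-0.1, -1, 0], "yaw": -0.3},
  {"dp": [0, 0, 0]},
  {"dp": [0, 0, 0]},
])

```text
validation failed for argument at $.ro...
```

Emit:
jog_arm([
  {"dp": [-0.13, -1, 0], "yaw": -0.39},
  {"dp": [-0.13, -1, 0], "yaw": -0.39},
  {"dp": [-0.13, -1, 0], "yaw": -0.39},
  {"dp": [-0.13, -1, 0], "yaw": -0.39},
  {"dp": [-0.13, -1, 0], "yaw": -0.39},
  {"dp": [-0.13, -1, 0], "yaw": -0.39},
  {"dp": [-0.13, -1, 0], "yaw": -0.39},
  {"dp": [-0.13, -1, 0], "yaw": -0.39},
  {"dp": [0, -0.4, 0], "yaw": 0},
  {"dp": [0, 0, 0], "yaw": 0},
])

```text
t: 4.27
position: [0.4563, -0.33, 0.2521]
ee_rot: [-2.757, -1.504, 0.001]
ft_force: [0.6, -0.1, 0.3]
opening: 0.0603
gripper_force: 0.0
```

Run:
```python
from h import *
s=telemetry.sense(); im,d=camera("wrist"); print(s['position'],s['ee_rot'],s['q'].round(3))
cv2.imwrite("pics/w1.png",im)
c=calibration("wrist"); print({k:np.array(v).round(4).tolist() for k,v in c.items()})
np.savez("w1.npz",im=im,d=d,p=s['position'],r=s['ee_rot'])
```

```text
[ 0.45626908 -0.33001161  0.25208924] [-2.75700780e+00 -1.50449850e+00  7.25449206e-04] [-0.671 -0.132  1.657 -0.     1.618 -0.1  ]
{'intrinsics': [[325.1923, 0.0, 274.8574], [0.0, 325.1923, 206.6298], [0.0, 0.0, 1.0]], 'hand_eye': [[-0.0004, -0.9671, -0.2545, 0.0711], [1.0, -0.0005, 0.0004, -0.0006], [-0.0005, -0.2545, 0.9671, -0.1519], [0.0, 0.0, 0.0, 1.0]]}
```

View pics/w1.png

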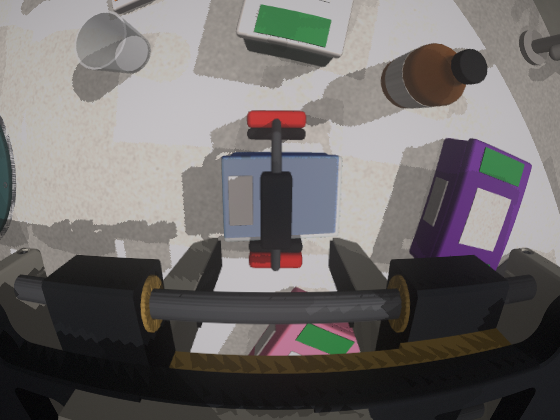

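The crown sits centred between the fingers at (276,205), square to the jaws, and the white press pad is at (240,200). Descending and gripping.

Emit:
jog_arm([
  {"dp": [0, 0, -1], "yaw": 0},
  {"dp": [0, 0, -1], "yaw": 0},
  {"dp": [0, 0, -1], "yaw": 0},
  {"dp": [0, 0, -0.8], "yaw": 0},
  {"dp": [0, 0, -0.6], "yaw": 0},
  {"dp": [0, 0, -0.5], "yaw": 0},
  {"dp": [0, 0, -0.35], "yaw": 0},
  {"dp": [0, 0, -0.2], "yaw": 0},
  {"dp": [0, 0, 0], "yaw": 0},
  {"dp": [0, 0, 0], "yaw": 0},
])

```text
t: 5.15
position: [0.4567, -0.329, 0.1442]
ee_rot: [2.757, 1.505, 0.0]
ft_force: [0.1, 0.1, -0.5]
opening: 0.06
gripper_force: 0.0
```

Emit:
jog_arm([
  {"dp": [0, 0, 0], "yaw": 0},
  {"dp": [0, 0, 0], "yaw": 0},
  {"dp": [0, 0, 0], "yaw": 0},
  {"dp": [0, 0, 0], "yaw": 0},
  {"dp": [0, 0, 0], "yaw": 0},
  {"dp": [0, 0, 0], "yaw": 0},
  {"dp": [0, 0, 0], "yaw": 0},
  {"dp": [0, 0, 0], "yaw": 0},
  {"dp": [0, 0, 0], "yaw": 0},
  {"dp": [0, 0, 0], "yaw": 0},
], gripper=10)

```text
t: 5.98
position: [0.4566, -0.329, 0.1437]
ee_rot: [2.757, 1.505, 0.0]
ft_force: [0.2, -0.6, 0.4]
opening: 0.0254
gripper_force: 30.0
```

Gripped, with an opening of 25.4 mm against the 26 mm pad. Lifting and carrying.

Emit:
jog_arm([
  {"dp": [0, 0, 0.5], "yaw": 0},
  {"dp": [0, 0, 0.8], "yaw": 0},
  {"dp": [0, 0, 1], "yaw": 0},
  {"dp": [0, 0, 1], "yaw": 0},
  {"dp": [0, 0, 1], "yaw": 0},
  {"dp": [0, 0, 1], "yaw": 0},
  {"dp": [0, 0, 1], "yaw": 0},
  {"dp": [0, 0, 1], "yaw": 0},
  {"dp": [0, 0, 1], "yaw": 0},
  {"dp": [0, 0, 0.7], "yaw": 0},
])

```text
t: 6.82
position: [0.4565, -0.3289, 0.3261]
ee_rot: [2.756, 1.505, 0.001]
ft_force: [-0.3, 0.8, -1.5]
opening: 0.0261
gripper_force: 30.0
```

Emit:
jog_arm([
  {"dp": [0.1, 0.5, 0.2], "yaw": -0.2},
  {"dp": [0.3, 0.8, 0.2], "yaw": -0.2},
  {"dp": [0.3, 0.8, 0.2], "yaw": -0.2},
  {"dp": [0.3, 0.8, 0.2], "yaw": -0.2},
  {"dp": [0.3, 0.8, 0.2], "yaw": -0.2},
  {"dp": [0.3, 0.8, 0], "yaw": -0.2},
  {"dp": [0.3, 0.8, 0], "yaw": -0.2},
  {"dp": [0.3, 0.8, 0], "yaw": -0.2},
  {"dp": [0.3, 0.8, 0], "yaw": -0.2},
  {"dp": [0.3, 0.8, 0], "yaw": -0.2},
])

```text
t: 7.65
position: [0.5126, -0.1741, 0.3438]
ee_rot: [-2.918, -1.163, 0.0]
ft_force: [-0.6, 0.3, -2.1]
opening: 0.0256
gripper_force: 30.0
```

Emit:
jog_arm([
  {"dp": [0.3, 0.8, 0], "yaw": -0.2},
  {"dp": [0.3, 0.8, 0], "yaw": -0.2},
  {"dp": [0.3, 0.8, 0], "yaw": -0.2},
  {"dp": [0.3, 0.8, 0], "yaw": -0.2},
  {"dp": [0.3, 0.8, 0], "yaw": -0.2},
  {"dp": [0.3, 0.8, 0], "yaw": -0.2},
  {"dp": [0.3, 0.8, 0], "yaw": -0.2},
  {"dp": [0.3, 0.8, 0], "yaw": -0.2},
  {"dp": [0.3, 0.8, 0], "yaw": -0.2},
  {"dp": [0.3, 0.8, 0], "yaw": -0.2},
])

```text
t: 8.48
position: [0.5726, -0.0141, 0.3438]
ee_rot: [-3.037, -0.805, 0.001]
ft_force: [-0.4, 0.7, -2.2]
opening: 0.0256
gripper_force: 30.0
```

Run:
```python
from h import *
s=telemetry.sense(); print(s['position'].round(4),s['ee_rot'].round(3),s['q'].round(3),s['opening'],s['ft_force'].round(1))
```

```text
[ 0.5726 -0.0141  0.3438] [-3.037e+00 -8.050e-01  1.000e-03] [-0.069 -0.114  1.493  0.     1.762  0.983] 0.02560477506101688 [-0.4  0.7 -2.2]
```

Emit:
jog_arm([
  {"dp": [0.3, 0.9, 0], "yaw": -0.2},
  {"dp": [0.3, 0.9, 0], "yaw": -0.2},
  {"dp": [0.3, 0.9, 0], "yaw": -0.2},
  {"dp": [0.3, 0.9, 0], "yaw": -0.2},
  {"dp": [0.3, 0.9, 0], "yaw": -0.26},
  {"dp": [0.3, 0.9, 0], "yaw": 0},
  {"dp": [0.3, 0.8, 0], "yaw": 0},
  {"dp": [0.3, 0.8, 0], "yaw": 0},
  {"dp": [0.2, 0.6, 0], "yaw": 0},
  {"dp": [0, 0, 0], "yaw": 0},
])

```text
t: 9.32
position: [0.6251, 0.1391, 0.3431]
ee_rot: [-3.08, -0.615, 0.001]
ft_force: [0.1, -0.2, -2.9]
opening: 0.0259
gripper_force: 30.0
```

Run:
```python
from fit import *
s=telemetry.sense(); print(s['position'].round(4),s['ee_rot'].round(3))
ims=[]
for n in("scene","top"):
    im,P=cloud(n); i=im.astype(int);b,g,r=i[...,0],i[...,1],i[...,2]
    m=(np.hypot(P[...,0]-.625,P[...,1]-.1375)<.13)&(P[...,2]>.15)
    red=m&(r>g+60)&(r>b+60); p=P[red]; print(n,len(p),p[:,2].min().round(4) if len(p) else 0,p[:,2].max().round(4) if len(p) else 0,rect(p) if len(p)>5 else 0)
    for sd in (1,-1):
        q=p[sd*((p[:,0]-.625)*np.cos(.391)+(p[:,1]-.1375)*np.sin(.391))>0]
        if len(q)>3: print(sd,len(q),np.percentile(q,[2,50,98],axis=0).round(4).tolist())
    ims.append(im)
cv2.imwrite("pics/hold.png",cv2.resize(np.hstack([ims[0][120:320,230:500],ims[1][110:310,130:400]]),None,fx=1.45,fy=1.45))
```

```text
[0.6251 0.1391 0.3431] [-3.08e+00 -6.15e-01  1.00e-03]
scene 648 0.1984 0.2795 (array([625.8, 139.2]), array([170.8,  61.3]), 22.0)
1 512 [[0.6866, 0.1395, 0.2054], [0.7021, 0.1649, 0.25], [0.7124, 0.195, 0.2773]]
-1 136 [[0.5447, 0.0813, 0.2106], [0.5634, 0.0878, 0.2711], [0.5718, 0.1284, 0.2779]]
top 99 0.2424 0.4572 (array([600.5,  71.4]), array([ 24.5, 130.2]), 64.4)
-1 98 [[0.544, 0.0803, 0.2438], [0.554, 0.0914, 0.2745], [0.5689, 0.1042, 0.279]]
```

View pics/hold.png

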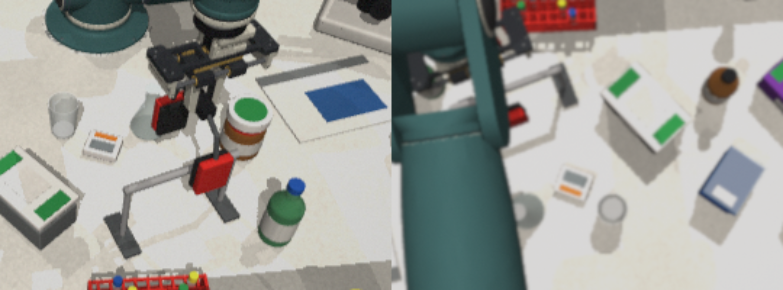

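The held view shows the defenders with cups on both sides of the bar: scene crop cups at (170,112) and (212,172), bar between, roughly at mid-length. The cups' fit centre is (0.626,0.139), within 2 mm of the bar's middle. Lowering.

Emit:
jog_arm([
  {"dp": [0, 0, -0.6], "yaw": 0},
  {"dp": [0, 0, -1], "yaw": 0},
  {"dp": [0, 0, -1], "yaw": 0},
  {"dp": [0, 0, -1], "yaw": 0},
  {"dp": [0, 0, -1], "yaw": 0},
  {"dp": [0, 0, -1], "yaw": 0},
  {"dp": [0, 0, -1], "yaw": 0},
  {"dp": [0, 0, -0.8], "yaw": 0},
  {"dp": [0, 0, -0.4], "yaw": 0},
  {"dp": [0, 0, 0], "yaw": 0},
])

```text
t: 10.25
position: [0.6237, 0.1363, 0.1852]
ee_rot: [3.082, 0.611, -0.005]
ft_force: [-1.1, 0.4, -2.6]
opening: 0.0257
gripper_force: 30.0
```

Emit:
jog_arm([
  {"dp": [0, 0, -0.1], "yaw": 0},
  {"dp": [0, 0, 0], "yaw": 0},
  {"dp": [0, 0, -0.1], "yaw": 0},
  {"dp": [0, 0, 0], "yaw": 0},
  {"dp": [0, 0, 0], "yaw": 0},
  {"dp": [0, 0, 0], "yaw": 0},
  {"dp": [0, 0, 0], "yaw": 0},
  {"dp": [0, 0, 0], "yaw": 0},
  {"dp": [0, 0, 0], "yaw": 0},
  {"dp": [0, 0, 0], "yaw": 0},
])

```text
t: 11.08
position: [0.6245, 0.1371, 0.1837]
ee_rot: [3.081, 0.612, 0.0]
ft_force: [0.2, -1.1, -1.9]
opening: 0.0257
gripper_force: 30.0
```

Emit:
jog_arm([
  {"dp": [0, 0, -0.1], "yaw": 0},
  {"dp": [0, 0, 0], "yaw": 0},
  {"dp": [0, 0, 0], "yaw": 0},
  {"dp": [0, 0, 0], "yaw": 0},
  {"dp": [0, 0, 0], "yaw": 0},
  {"dp": [0, 0, 0], "yaw": 0},
  {"dp": [0, 0, 0], "yaw": 0},
  {"dp": [0, 0, 0], "yaw": 0},
  {"dp": [0, 0, 0], "yaw": 0},
  {"dp": [0, 0, 0], "yaw": 0},
])

```text
t: 11.92
position: [0.6245, 0.1371, 0.1817]
ee_rot: [-3.081, -0.612, -0.0]
ft_force: [-0.1, -0.1, -1.8]
opening: 0.0258
gripper_force: 30.0
```

Emit:
jog_arm([
  {"dp": [0, 0, -0.1], "yaw": 0},
  {"dp": [0, 0, 0], "yaw": 0},
  {"dp": [0, 0, 0], "yaw": 0},
  {"dp": [0, 0, 0], "yaw": 0},
  {"dp": [0, 0, 0], "yaw": 0},
  {"dp": [0, 0, 0], "yaw": 0},
  {"dp": [0, 0, 0], "yaw": 0},
  {"dp": [0, 0, 0], "yaw": 0},
  {"dp": [0, 0, 0], "yaw": 0},
  {"dp": [0, 0, 0], "yaw": 0},
])

```text
t: 12.75
position: [0.6247, 0.1371, 0.1805]
ee_rot: [-3.081, -0.612, -0.002]
ft_force: [-1.2, 0.1, 4.7]
opening: 0.0259
gripper_force: 30.0
```

Contact with the bar: the vertical force went from -1.8 to +4.7 N. Releasing and rising.

Emit:
jog_arm([
  {"dp": [0, 0, 0], "yaw": 0},
  {"dp": [0, 0, 0], "yaw": 0},
  {"dp": [0, 0, 0], "yaw": 0},
  {"dp": [0, 0, 0], "yaw": 0},
  {"dp": [0, 0, 0.3], "yaw": 0},
  {"dp": [0, 0, 0.6], "yaw": 0},
  {"dp": [0, 0, 0.8], "yaw": 0},
  {"dp": [0, 0, 1], "yaw": 0},
  {"dp": [0, 0, 1], "yaw": 0},
  {"dp": [0, 0, 0.8], "yaw": 0},
], gripper=50)

```text
t: 13.58
position: [0.6247, 0.1371, 0.2727]
ee_rot: [3.081, 0.612, 0.003]
ft_force: [-0.6, 1.4, -0.4]
opening: 0.0498
gripper_force: 0.0
```

Run:
```python
from fit import *
print(telemetry.sense()['position'])
im,P=cloud("scene"); i=im.astype(int);b,g,r=i[...,0],i[...,1],i[...,2]
m=(np.hypot(P[...,0]-.625,P[...,1]-.1375)<.13)&(P[...,2]>.02)
p=P[m&(r>g+60)&(r>b+60)]; print(len(p),rect(p))
for sd in (1,-1):
    q=p[sd*((p[:,0]-.625)*np.cos(.391)+(p[:,1]-.1375)*np.sin(.391))>0]
    print(sd,len(q),np.percentile(q,[1,50,99],axis=0).round(4).tolist())
im2,P2=cloud("top")
i=im2.astype(int);b,g,r=i[...,0],i[...,1],i[...,2]
m=(np.hypot(P2[...,0]-.455,P2[...,1]+.33)<.1)&(P2[...,2]>.07)&(P2[...,2]<.13)
p=P2[m];A=np.c_[p[:,:2],np.ones(len(p))];k=np.linalg.lstsq(A,p[:,2],rcond=None)[0]
print("lid",len(p),rect(p),k.round(4),p.mean(0).round(4))
w=p[(i[m].max(-1)-i[m].min(-1))<25];print("pad",len(w),w.mean(0).round(4),np.median(w,0).round(4),rect(w))
cv2.imwrite("pics/hung.png",cv2.resize(np.hstack([im[120:320,230:500],im2[180:300,310:430].repeat(2,0)[:200,:].repeat(2,1)]),None,fx=1.5,fy=1.5))
```

```text
[0.62466963 0.13709514 0.27268607]
500 (array([626.4, 135.4]), array([174.1,  59.6]), 23.2)
1 390 [[0.6833, 0.1385, 0.0436], [0.703, 0.1648, 0.0917], [0.7141, 0.195, 0.1178]]
-1 110 [[0.5441, 0.0806, 0.0563], [0.5625, 0.0935, 0.1078], [0.573, 0.1258, 0.1147]]
lid 1164 (array([ 458.5, -335.4]), array([ 86.1, 122.8]), 56.8) [-0.1224  0.068   0.1683] [ 0.4573 -0.3337  0.0896]
pad 317 [ 0.4419 -0.3344  0.0924] [ 0.4299 -0.3283  0.0949] (array([ 458.7, -335.7]), array([ 86. , 122.2]), 56.8)
```

View pics/hung.png

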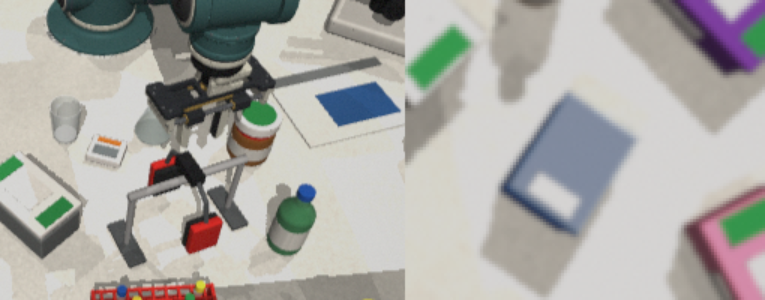

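The defenders hang level over the bar, cups at (165,170) and (202,232) in the left crop, crown on the bar at (188,168). On the right, the tip box's white pad is at (553,197); the geometry gives (0.424,-0.311), z≈0.095. Going there with closed fingers.

Emit:
jog_arm([
  {"dp": [0, 0, 0.5], "yaw": 0},
  {"dp": [-0.3, -0.7, 0], "yaw": 0.25},
  {"dp": [-0.4, -1, 0], "yaw": 0.25},
  {"dp": [-0.4, -1, 0], "yaw": 0.25},
  {"dp": [-0.4, -1, 0], "yaw": 0.25},
  {"dp": [-0.4, -1, 0], "yaw": 0.25},
  {"dp": [-0.4, -1, 0], "yaw": 0.25},
  {"dp": [-0.4, -1, 0], "yaw": 0.25},
  {"dp": [-0.4, -1, 0], "yaw": 0.25},
  {"dp": [-0.4, -1, 0], "yaw": 0.25},
], gripper=0)

```text
t: 14.52
position: [0.5538, -0.0378, 0.2794]
ee_rot: [-2.97, -1.023, 0.001]
ft_force: [0.5, 0.3, -0.3]
opening: 0.0009
gripper_force: 0.0
```

Emit:
jog_arm([
  {"dp": [-0.5, -1, 0], "yaw": 0.25},
  {"dp": [-0.5, -1, 0], "yaw": 0.25},
  {"dp": [-0.5, -1, 0], "yaw": 0.25},
  {"dp": [-0.5, -1, 0], "yaw": 0.25},
  {"dp": [-0.5, -1, 0], "yaw": 0.25},
  {"dp": [-0.5, -1, 0], "yaw": 0.25},
  {"dp": [-0.5, -1, 0], "yaw": 0.25},
  {"dp": [-0.5, -1, 0], "yaw": 0.25},
  {"dp": [-0.5, -1, 0], "yaw": 0.25},
  {"dp": [-0.5, -1, 0], "yaw": 0.25},
])

```text
t: 15.35
position: [0.4537, -0.2377, 0.2795]
ee_rot: [-2.783, -1.456, 0.001]
ft_force: [0.3, 0.2, 0.4]
opening: 0.0004
gripper_force: 0.0
```

Emit:
jog_arm([
  {"dp": [-0.4, -1, -0.5], "yaw": 0.1},
  {"dp": [-0.4, -1, -0.8], "yaw": 0.1},
  {"dp": [-0.5, -1, -1], "yaw": 0},
  {"dp": [0, -0.7, -1], "yaw": 0},
  {"dp": [0, 0, -1], "yaw": 0},
  {"dp": [0, 0, -1], "yaw": 0},
  {"dp": [0, 0, -1], "yaw": 0},
  {"dp": [0, 0, -0.7], "yaw": 0},
  {"dp": [0, 0, 0], "yaw": 0},
  {"dp": [0, 0, 0], "yaw": 0},
])

```text
t: 16.18
position: [0.4284, -0.3108, 0.1396]
ee_rot: [-2.766, -1.487, 0.001]
ft_force: [-0.1, -0.1, 0.7]
opening: 0.0004
gripper_force: 0.0
```

Emit:
jog_arm([
  {"dp": [-0.2, 0, -0.4], "yaw": 0},
  {"dp": [0, 0, -0.4], "yaw": 0},
  {"dp": [0, 0, -0.3], "yaw": 0},
  {"dp": [0, 0, -0.3], "yaw": 0},
  {"dp": [0, 0, -0.3], "yaw": 0},
  {"dp": [0, 0, -0.2], "yaw": 0},
  {"dp": [0, 0, -0.2], "yaw": 0},
  {"dp": [0, 0, -0.15], "yaw": 0},
  {"dp": [0, 0, 0], "yaw": 0},
  {"dp": [0, 0, 0], "yaw": 0},
])

```text
t: 17.02
position: [0.4247, -0.311, 0.0944]
ee_rot: [2.767, 1.487, 0.0]
ft_force: [-0.6, 0.1, -0.3]
opening: 0.0004
gripper_force: 0.0
```

Emit:
jog_arm([
  {"dp": [0, 0, -0.08], "yaw": 0},
  {"dp": [0, 0, 0], "yaw": 0},
  {"dp": [0, 0, 0], "yaw": 0},
  {"dp": [0, 0, 0], "yaw": 0},
  {"dp": [0, 0, 0], "yaw": 0},
  {"dp": [0, 0, 0], "yaw": 0},
  {"dp": [0, 0, 0], "yaw": 0},
  {"dp": [0, 0, 0], "yaw": 0},
  {"dp": [0, 0, 0], "yaw": 0},
  {"dp": [0, 0, 0], "yaw": 0},
])

```text
t: 17.85
position: [0.4247, -0.3111, 0.094]
ee_rot: [2.767, 1.487, 0.0]
ft_force: [-4.1, 3.8, 10.8]
opening: 0.0005
gripper_force: 5.8
```

Emit:
jog_arm([
  {"dp": [0, 0, -0.06], "yaw": 0},
  {"dp": [0, 0, 0], "yaw": 0},
  {"dp": [0, 0, 0], "yaw": 0},
  {"dp": [0, 0, 0], "yaw": 0},
  {"dp": [0, 0, 0], "yaw": 0},
  {"dp": [0, 0, 0], "yaw": 0},
  {"dp": [0, 0, 0], "yaw": 0},
  {"dp": [0, 0, 0], "yaw": 0},
  {"dp": [0, 0, 0], "yaw": 0},
  {"dp": [0, 0, 0], "yaw": 0},
])

```text
t: 18.68
position: [0.4248, -0.3111, 0.0937]
ee_rot: [2.766, 1.487, 0.001]
ft_force: [-8.8, 7.2, 22.3]
opening: 0.0004
gripper_force: 11.2
```

Emit:
jog_arm([
  {"dp": [0, 0, 0.5], "yaw": 0},
  {"dp": [0, 0, 1], "yaw": 0},
  {"dp": [0, 0, 1], "yaw": 0.2},
  {"dp": [0.5, 0.5, 1], "yaw": 0.3},
  {"dp": [1, 0.8, 0], "yaw": 0.4},
  {"dp": [1, 0.8, 0], "yaw": 0.4},
  {"dp": [1, 0.8, 0], "yaw": 0.4},
  {"dp": [1, 0.8, 0], "yaw": 0.4},
  {"dp": [1, 0.8, 0], "yaw": 0.4},
  {"dp": [1, 0.8, 0], "yaw": 0.4},
])

```text
t: 19.52
position: [0.5556, -0.204, 0.1619]
ee_rot: [2.465, 1.946, 0.0]
ft_force: [-0.1, -0.7, 0.7]
opening: 0.0002
gripper_force: 0.0
```

Run:
```python
from fit import *
print(telemetry.sense()['position'])
for n in("top","scene"):
    im,P=cloud(n)
    m=(np.hypot(P[...,0]-.458,P[...,1]+.334)<.09)&(P[...,2]>.07)&(P[...,2]<.13)
    p=P[m];A=np.c_[p[:,:2],np.ones(len(p))];k=np.linalg.lstsq(A,p[:,2],rcond=None)[0]
    print("lid",len(p),rect(p),k.round(4),p.mean(0).round(4))
```

```text
[ 0.55560092 -0.20402538  0.16185106]
lid 934 (array([ 454.5, -337. ]), array([ 82.8, 122.3]), 58.4) [0.0009 0.0142 0.0852] [ 0.4551 -0.3417  0.0808]
lid 868 (array([ 458.4, -334.1]), array([ 87.1, 124. ]), 56.8) [-0.0167 -0.      0.0872] [ 0.4636 -0.3373  0.0795]
```

The tip box lid now measures flat at z 0.080, so it is shut. Next is the right end of the case, at (0.562,-0.196).

Emit:
jog_arm([
  {"dp": [0.3, 0.4, -0.3], "yaw": 1},
  {"dp": [0, 0, -0.5], "yaw": 1},
  {"dp": [0, 0, -0.5], "yaw": 1},
  {"dp": [0, 0, -0.5], "yaw": 0},
  {"dp": [0, 0, -0.5], "yaw": 0},
  {"dp": [0, 0, -0.4], "yaw": 0},
  {"dp": [0, 0, -0.3], "yaw": 0},
  {"dp": [0, 0, -0.2], "yaw": 0},
  {"dp": [0, 0, -0.15], "yaw": 0},
  {"dp": [0, 0, 0], "yaw": 0},
])

```text
t: 20.45
position: [0.5604, -0.1973, 0.0947]
ee_rot: [2.082, 2.353, -0.001]
ft_force: [-1.0, 0.6, 1.4]
opening: 0.0004
gripper_force: 0.5
```

Emit:
jog_arm([
  {"dp": [0, 0, -0.05], "yaw": 0},
  {"dp": [0, 0, 0], "yaw": 0},
  {"dp": [0, 0, 0], "yaw": 0},
  {"dp": [0, 0, 0], "yaw": 0},
  {"dp": [0, 0, 0], "yaw": 0},
  {"dp": [0, 0, 0], "yaw": 0},
  {"dp": [0, 0, 0], "yaw": 0},
  {"dp": [0, 0, 0], "yaw": 0},
  {"dp": [0, 0, 0], "yaw": 0},
  {"dp": [0, 0, 0], "yaw": 0},
])

```text
t: 21.28
position: [0.5606, -0.1972, 0.0944]
ee_rot: [2.08, 2.353, -0.0]
ft_force: [-3.4, -3.0, 5.2]
opening: 0.0004
gripper_force: 3.0
```

Emit:
jog_arm([
  {"dp": [0, 0, -0.08], "yaw": 0},
  {"dp": [0, 0, 0], "yaw": 0},
  {"dp": [0, 0, 0], "yaw": 0},
  {"dp": [0, 0, 0], "yaw": 0},
  {"dp": [0, 0, 0], "yaw": 0},
  {"dp": [0, 0, 0], "yaw": 0},
  {"dp": [0, 0, 0], "yaw": 0},
  {"dp": [0, 0, 0], "yaw": 0},
  {"dp": [0, 0, 0], "yaw": 0},
  {"dp": [0, 0, 0], "yaw": 0},
])

```text
t: 22.12
position: [0.5607, -0.1973, 0.093]
ee_rot: [2.08, 2.353, -0.0]
ft_force: [-4.7, -2.3, 9.3]
opening: 0.0002
gripper_force: 4.4
```

Emit:
jog_arm([
  {"dp": [0, 0, 0.5], "yaw": 0},
  {"dp": [0, 0, 1], "yaw": 0},
  {"dp": [0.2, 0.2, 1], "yaw": 0},
  {"dp": [0.8, 0.8, 0], "yaw": 0},
  {"dp": [0.8, 0.8, 0], "yaw": 0},
  {"dp": [0.8, 0.8, 0], "yaw": 0},
  {"dp": [0.8, 0.8, 0], "yaw": 0},
  {"dp": [0.8, 0.8, 0], "yaw": 0},
  {"dp": [0.7, 0.6, -0.4], "yaw": 0},
  {"dp": [0, 0, -0.4], "yaw": 0},
])

```text
t: 22.95
position: [0.6606, -0.0986, 0.1265]
ee_rot: [2.078, 2.356, 0.003]
ft_force: [-0.4, 0.9, -0.0]
opening: 0.0003
gripper_force: 0.0
```

Emit:
jog_arm([
  {"dp": [-0.1, -0.1, -0.3], "yaw": 0},
  {"dp": [0, 0, -0.3], "yaw": 0},
  {"dp": [0, 0, -0.2], "yaw": 0},
  {"dp": [0, 0, -0.2], "yaw": 0},
  {"dp": [0, 0, -0.2], "yaw": 0},
  {"dp": [0, 0, -0.15], "yaw": 0},
  {"dp": [0, 0, -0.1], "yaw": 0},
  {"dp": [0, 0, 0], "yaw": 0},
  {"dp": [0, 0, 0], "yaw": 0},
  {"dp": [0, 0, 0], "yaw": 0},
])

```text
t: 23.78
position: [0.6564, -0.1031, 0.0972]
ee_rot: [-2.08, -2.354, 0.001]
ft_force: [-0.3, -0.6, 0.1]
opening: 0.0005
gripper_force: 0.1
```

Emit:
jog_arm([
  {"dp": [0, 0, -0.1], "yaw": 0},
  {"dp": [0, 0, 0], "yaw": 0},
  {"dp": [0, 0, 0], "yaw": 0},
  {"dp": [0, 0, 0], "yaw": 0},
  {"dp": [0, 0, 0], "yaw": 0},
  {"dp": [0, 0, 0], "yaw": 0},
  {"dp": [0, 0, 0], "yaw": 0},
  {"dp": [0, 0, 0], "yaw": 0},
  {"dp": [0, 0, 0], "yaw": 0},
  {"dp": [0, 0, 0], "yaw": 0},
])

```text
t: 24.62
position: [0.6565, -0.1029, 0.0952]
ee_rot: [-2.08, -2.354, 0.0]
ft_force: [0.1, 0.4, -0.5]
opening: 0.0008
gripper_force: 0.0
```

Emit:
jog_arm([
  {"dp": [0, 0, -0.08], "yaw": 0},
  {"dp": [0, 0, 0], "yaw": 0},
  {"dp": [0, 0, 0], "yaw": 0},
  {"dp": [0, 0, -0.08], "yaw": 0},
  {"dp": [0, 0, 0], "yaw": 0},
  {"dp": [0, 0, 0], "yaw": 0},
  {"dp": [0, 0, 0], "yaw": 0},
  {"dp": [0, 0, 0], "yaw": 0},
  {"dp": [0, 0, 0], "yaw": 0},
  {"dp": [0, 0, 0], "yaw": 0},
])

```text
t: 25.45
position: [0.6569, -0.1031, 0.0942]
ee_rot: [2.079, 2.353, 0.001]
ft_force: [-7.7, 1.2, 17.5]
opening: 0.0006
gripper_force: 9.0
```

Emit:
jog_arm([
  {"dp": [0, 0, 0.5], "yaw": 0},
  {"dp": [0, 0, 1], "yaw": 0},
  {"dp": [0, 0, 1], "yaw": 0},
  {"dp": [-0.5, 0, 1], "yaw": 0},
  {"dp": [-1, 0, 1], "yaw": 0},
  {"dp": [-1, 0, 1], "yaw": 0},
  {"dp": [-1, 0.2, 1], "yaw": 0},
  {"dp": [-1, 0.5, 1], "yaw": 0},
  {"dp": [-1, 1, 0.5], "yaw": 0},
  {"dp": [-1, 1, 0], "yaw": 0},
])

```text
t: 26.28
position: [0.526, -0.0489, 0.2549]
ee_rot: [2.08, 2.351, 0.003]
ft_force: [-0.1, 0.7, -0.3]
opening: 0.0004
gripper_force: 0.0
```

Run:
```python
from fit import *
s=telemetry.sense();print(s['position'],s['ee_rot'])
ims=[]
for n in("top","scene"):
    im,P=cloud(n); ims.append(im); i=im.astype(int);b,g,r=i[...,0],i[...,1],i[...,2]; grn=(g>r+40)&(g>b+30)
    near=(P[...,2]>.07)&(P[...,2]<.12)
    for c in((.657,-.101),(.561,-.196)):
        p=P[near&grn&(np.hypot(P[...,0]-c[0],P[...,1]-c[1])<.05)]; print(n,len(p),p.mean(0).round(4) if len(p) else 0)
    m=(np.hypot(P[...,0]-.608,P[...,1]+.147)<.12)&(P[...,2]>.074)&(P[...,2]<.12)
    p=P[m];A=np.c_[p[:,:2],np.ones(len(p))];k=np.linalg.lstsq(A,p[:,2],rcond=None)[0];print("plane",len(p),k.round(4))
    u=((p[:,0]-.609)+(p[:,1]+.1477))/2**.5
    for lo in range(-85,85,34): 
        q=p[(u*1000>lo)&(u*1000<lo+34)]; print(lo,len(q),np.median(q[:,2]).round(4) if len(q) else 0,end=" | ")
    print()
cv2.imwrite("pics/case.png",cv2.resize(ims[1][190:310,150:310],None,fx=4,fy=4,interpolation=2))
```

```text
[ 0.52604694 -0.04885631  0.25486294] [2.07968217 2.35072935 0.00299098]
top 25 [ 0.6788 -0.1116  0.0833]
top 181 [ 0.5614 -0.1973  0.082 ]
plane 1095 [0.0011 0.0122 0.0827]
-85 375 0.0813 | -51 310 0.0809 | -17 169 0.081 | 17 86 0.081 | 51 107 0.0824 | 
scene 221 [ 0.6592 -0.1002  0.0822]
scene 186 [ 0.563  -0.1964  0.0808]
plane 1945 [-0.0002  0.0099  0.082 ]
-85 344 0.08 | -51 354 0.08 | -17 368 0.0807 | 17 386 0.0807 | 51 411 0.0815 |
```

View pics/case.png

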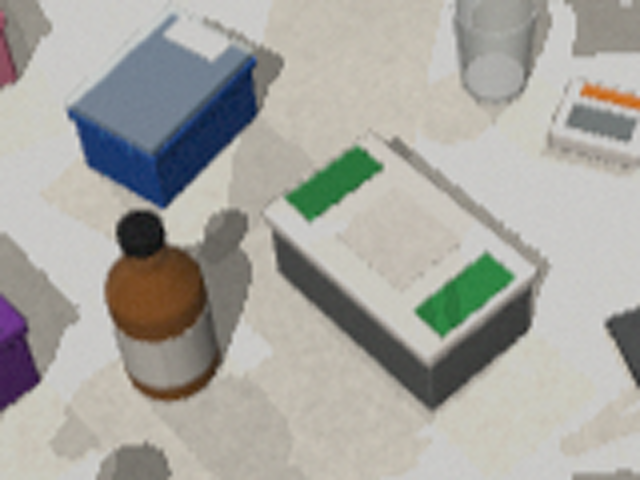

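The blue lid at (165,85) is flat and no red shows. The case lid at (400,240) looks down, but its left pad reads about 1.4 mm higher than its right and the right only took 9 N. I'll re-press both harder.

Emit:
jog_arm([
  {"dp": [1, -0.4, -0.5], "yaw": 0},
  {"dp": [1, -0.4, -1], "yaw": 0},
  {"dp": [1, -0.4, -1], "yaw": 0},
  {"dp": [1, -0.4, -1], "yaw": 0},
  {"dp": [1, -0.4, -1], "yaw": 0},
  {"dp": [1, -0.4, -1], "yaw": 0},
  {"dp": [0.7, -0.3, -1], "yaw": 0},
  {"dp": [0, 0, -0.8], "yaw": 0},
  {"dp": [0, 0, -0.3], "yaw": 0},
  {"dp": [0, 0, -0.3], "yaw": 0},
])

```text
t: 27.22
position: [0.6605, -0.1033, 0.0937]
ee_rot: [-2.08, -2.354, 0.001]
ft_force: [-10.7, -1.5, 30.1]
opening: 0.0004
gripper_force: 15.8
```

Emit:
jog_arm([
  {"dp": [0, 0, -0.08], "yaw": 0},
  {"dp": [0, 0, -0.08], "yaw": 0},
  {"dp": [0, 0, -0.08], "yaw": 0},
  {"dp": [0, 0, -0.05], "yaw": 0},
  {"dp": [0, 0, 0], "yaw": 0},
  {"dp": [0, 0, 0], "yaw": 0},
  {"dp": [0, 0, 0], "yaw": 0},
  {"dp": [0, 0, 0], "yaw": 0},
  {"dp": [0, 0, 0], "yaw": 0},
  {"dp": [0, 0, 0], "yaw": 0},
])

```text
t: 28.05
position: [0.6608, -0.1035, 0.0934]
ee_rot: [2.078, 2.352, 0.001]
ft_force: [-17.5, -0.5, 32.9]
opening: 0.0007
gripper_force: 16.6
```

Emit:
jog_arm([
  {"dp": [0, 0, 0.8], "yaw": 0},
  {"dp": [-0.4, -0.3, 1], "yaw": 0},
  {"dp": [-0.9, -0.9, 0], "yaw": 0},
  {"dp": [-0.9, -0.9, 0], "yaw": 0},
  {"dp": [-0.9, -0.9, 0], "yaw": 0},
  {"dp": [-0.9, -0.9, 0], "yaw": 0},
  {"dp": [-0.9, -0.8, -0.3], "yaw": 0},
  {"dp": [0, 0, -0.6], "yaw": 0},
  {"dp": [0, 0, -0.4], "yaw": 0},
  {"dp": [0, 0, -0.2], "yaw": 0},
])

```text
t: 28.88
position: [0.5624, -0.1966, 0.0936]
ee_rot: [-2.08, -2.354, -0.0]
ft_force: [-2.1, -2.2, 6.6]
opening: 0.0001
gripper_force: 3.6
```

Emit:
jog_arm([
  {"dp": [0, 0, -0.15], "yaw": 0},
  {"dp": [0, 0, 0], "yaw": 0},
  {"dp": [0, 0, -0.1], "yaw": 0},
  {"dp": [0, 0, 0], "yaw": 0},
  {"dp": [0, 0, 0], "yaw": 0},
  {"dp": [0, 0, 0], "yaw": 0},
  {"dp": [0, 0, 0], "yaw": 0},
  {"dp": [0, 0, 0], "yaw": 0},
  {"dp": [0, 0, 0], "yaw": 0},
  {"dp": [0, 0, 0], "yaw": 0},
])

```text
t: 29.72
position: [0.5631, -0.197, 0.0904]
ee_rot: [2.078, 2.354, -0.002]
ft_force: [-6.4, -4.8, 9.6]
opening: 0.0005
gripper_force: 5.1
```

Emit:
jog_arm([
  {"dp": [0, 0, 0.3], "yaw": 0},
  {"dp": [0, 0, 0.7], "yaw": 0},
  {"dp": [0, 0, 1], "yaw": 0},
  {"dp": [0, 0, 1], "yaw": 0},
  {"dp": [-0.3, 0.3, 1], "yaw": 0},
  {"dp": [-0.5, 0.8, 1], "yaw": 0},
  {"dp": [-0.5, 1, 1], "yaw": 0},
  {"dp": [-0.5, 1, 1], "yaw": 0},
  {"dp": [-0.5, 1, 0.5], "yaw": 0},
  {"dp": [-0.5, 1, 0], "yaw": 0},
])

```text
t: 30.55
position: [0.5069, -0.0937, 0.2432]
ee_rot: [2.077, 2.352, 0.004]
ft_force: [0.0, -0.3, -0.3]
opening: 0.0001
gripper_force: 0.0
```

```bash
cat > chk.py <<'E'
from fit import *
s=telemetry.sense();print(s['position'],s['ee_rot'])
for n in("top","scene"):
    im,P=cloud(n); i=im.astype(int);b,g,r=i[...,0],i[...,1],i[...,2]; grn=(g>r+40)&(g>b+30)
    near=(P[...,2]>.06)&(P[...,2]<.13)
    for c in((.657,-.101),(.561,-.196),(.434,.304)):
        p=P[near&grn&(np.hypot(P[...,0]-c[0],P[...,1]-c[1])<.05)]; print(n,len(p),p.mean(0).round(4) if len(p) else 0)
    m=(np.hypot(P[...,0]-.608,P[...,1]+.147)<.12)&(P[...,2]>.07)&(P[...,2]<.12)
    p=P[m];u=((p[:,0]-.609)+(p[:,1]+.1477))/2**.5*1000
    for lo in range(-85,85,17): 
        q=p[(u>lo)&(u<lo+17)]; print(lo,len(q),np.mean(q[:,2]).round(4) if len(q) else 0,end=" | ")
    print()
    for nm,c,z in(("tip",(.458,-.335),.07),("pinkcheck",(.37,-.53),.05),("bench",(.35,-.2),-.02)):
        p=P[(np.hypot(P[...,0]-c[0],P[...,1]-c[1])<.04)&(P[...,2]>z)]; print(nm,len(p),p[:,2].mean().round(4) if len(p) else 0)
    # red seal pixels near the containers
    red=(r>g+60)&(r>b+60)
    for nm,c in (("tip",(.458,-.335)),("case",(.608,-.147)),("jar",(.434,.304))):
        print("red",nm,(red&(np.hypot(P[...,0]-c[0],P[...,1]-c[1])<.12)&(P[...,2]<.13)).sum(),end="; ")
    print()
E
python3 chk.py
```

```text
[ 0.50688618 -0.0937      0.24321294] [2.07702705 2.35205583 0.00370751]
top 78 [ 0.6709 -0.1116  0.0834]
top 0 0
top 369 [0.4325 0.3048 0.1201]
-85 34 0.0799 | -68 10 0.0801 | -51 0 0 | -34 2 0.0797 | -17 30 0.081 | 0 48 0.0819 | 17 62 0.0815 | 34 71 0.0812 | 51 68 0.0822 | 68 98 0.0828 | 
tip 538 0.0809
pinkcheck 559 0.0824
bench 468 0.0011
red tip 0; red case 0; red jar 0; 
scene 222 [ 0.6598 -0.1007  0.0823]
scene 187 [ 0.5632 -0.1964  0.0811]
scene 286 [0.4358 0.3048 0.1185]
-85 163 0.08 | -68 183 0.0802 | -51 176 0.0796 | -34 188 0.0798 | -17 187 0.08 | 0 185 0.0803 | 17 196 0.0805 | 34 199 0.0803 | 51 200 0.0815 | 68 213 0.0815 | 
tip 414 0.0798
pinkcheck 363 0.0815
bench 341 0.0001
red tip 0; red case 0; red jar 33;
```

Run:
```python
from fit import *
for n in("top","scene"):
    a=np.load(n+"0.npz");P=a['P'];i=a['im'].astype(int);b,g,r=i[...,0],i[...,1],i[...,2]
    m=(np.hypot(P[...,0]-.608,P[...,1]+.147)<.12)&(P[...,2]>.078)&(P[...,2]<.12)
    p=P[m];u=((p[:,0]-.609)+(p[:,1]+.1477))/2**.5*1000
    for lo in range(-85,85,17): 
        q=p[(u>lo)&(u<lo+17)]; print(lo,len(q),np.mean(q[:,2]).round(4),end=" | ")
    red=(r>g+30)&(r>b+30)&(np.hypot(P[...,0]-.608,P[...,1]+.147)<.12)&(P[...,2]<.1); print("red0",red.sum(),P[red].mean(0) if red.any() else 0)
    for c in((.75,-.05),(.72,-.2),(.5,-.25),(.45,-.1)):
        q=P[np.hypot(P[...,0]-c[0],P[...,1]-c[1])<.015]; print(c,np.median(q[:,2]).round(4),end=' ')
    # purple lookalike profile
    q=P[(np.hypot(P[...,0]-.62,P[...,1]+.44)<.1)&(P[...,2]>.06)]; A=np.c_[q[:,:2],np.ones(len(q))]; print("purple",len(q),np.linalg.lstsq(A,q[:,2],rcond=None)[0].round(4))
```

```text
-85 194 0.0929 | -68 195 0.0928 | -51 191 0.0922 | -34 187 0.0928 | -17 188 0.0924 | 0 193 0.0925 | 17 192 0.093 | 34 190 0.0924 | 51 188 0.093 | 68 182 0.0929 | red0 0 0
(0.75, -0.05) 0.0011 (0.72, -0.2) 0.001 (0.5, -0.25) 0.0035 (0.45, -0.1) 0.001 purple 1433 [ 0.0229 -0.0237  0.0555]
-85 164 0.092 | -68 184 0.0917 | -51 187 0.091 | -34 191 0.091 | -17 187 0.0915 | 0 198 0.0916 | 17 199 0.0916 | 34 206 0.0911 | 51 195 0.0918 | 68 223 0.0919 | red0 0 0
(0.75, -0.05) -0.0014 (0.72, -0.2) -0.0001 (0.5, -0.25) 0.0355 (0.45, -0.1) -0.0004 purple 1481 [ 0.0005 -0.0185  0.0718]
```

Emit:
jog_arm([
  {"dp": [1, 0, 0], "yaw": 0},
  {"dp": [1, 0.3, 0], "yaw": 0},
  {"dp": [1, 0.3, 0], "yaw": 0},
  {"dp": [1, 0.3, 0], "yaw": 0},
  {"dp": [1, 0.3, 0], "yaw": 0},
  {"dp": [0.8, 0.3, 0], "yaw": 0},
  {"dp": [0, 0, -1], "yaw": 0},
  {"dp": [0, 0, -1], "yaw": 0},
  {"dp": [0, 0, 0], "yaw": 0},
  {"dp": [0, 0, 0], "yaw": 0},
])

```text
t: 31.48
position: [0.6225, -0.0648, 0.199]
ee_rot: [-2.079, -2.353, 0.001]
ft_force: [0.6, 0.6, 1.4]
opening: 0.0006
gripper_force: 0.0
```

```bash
cat > w.py <<'E'
from fit import *
from scipy.spatial.transform import Rotation as R
def wcloud():
    s=telemetry.sense(); im,d=camera("wrist"); c=calibration("wrist"); K=np.array(c["intrinsics"]);H=np.array(c["hand_eye"])
    v,u=np.mgrid[:d.shape[0],:d.shape[1]]; x=(u-K[0,2])/K[0,0]; y=(v-K[1,2])/K[1,1]; th=np.hypot(x,y)+1e-9
    f=np.tan(th)/th; X=np.stack([x*f*d,y*f*d,d],-1)
    X=X@H[:3,:3].T+H[:3,3]; X=X@R.from_rotvec(s['ee_rot']).as_matrix().T+s['position']; X[(d==0)|(th>1.2)]=np.nan
    return im,X,s
E
python3 - <<'E'
from w import *
im,P,s=wcloud(); print(s['position'])
m=(np.hypot(P[...,0]-.608,P[...,1]+.147)<.12)&(P[...,2]>.07)&(P[...,2]<.095)
p=P[m];print(len(p),rect(p)); u=((p[:,0]-.609)+(p[:,1]+.1477))/2**.5*1000
for lo in range(-85,85,17): 
    q=p[(u>lo)&(u<lo+17)]; print(lo,len(q),np.mean(q[:,2]).round(4) if len(q) else 0,end=" | ")
cv2.imwrite("pics/w2.png",im)
E
```

```text
[ 0.62248587 -0.06483842  0.19899443]
4184 (array([ 630.7, -118.6]), array([110.3, 105. ]), 51.0)
-85 0 0 | -68 0 0 | -51 0 0 | -34 15 0.0748 | -17 195 0.0785 | 0 411 0.0794 | 17 374 0.0796 | 34 471 0.0797 | 51 867 0.0809 | 68 1574 0.0813 |
```

View pics/w2.png

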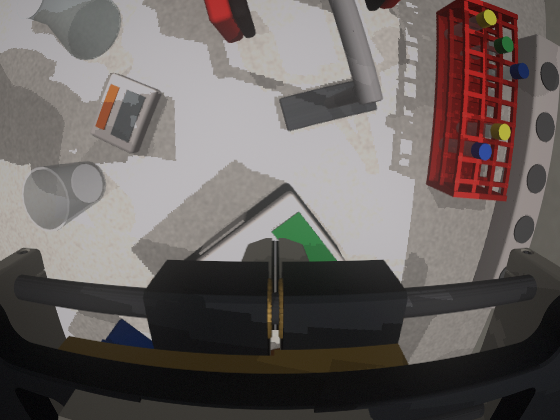

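The wrist view shows only the case lid's left end (green pad at (300,235)), with no red seal at the rim. Both ends return to the same height after presses of different force, about 0.081, so they are on their stops. Now the jar.

Emit:
jog_arm([
  {"dp": [-1, 0, 1], "yaw": 0},
  {"dp": [-1, 0, 1], "yaw": 0},
  {"dp": [-1, 0, 1], "yaw": 0},
  {"dp": [-1, 0.3, 0], "yaw": 0},
  {"dp": [-1, 0.5, 0], "yaw": 0},
  {"dp": [-1, 1, 0], "yaw": 0},
  {"dp": [-1, 1, 0], "yaw": 0},
  {"dp": [-1, 1, 0], "yaw": 0},
  {"dp": [-0.8, 1, 0], "yaw": 0},
  {"dp": [-0.6, 1, 0], "yaw": 0},
])

```text
t: 32.37
position: [0.4334, 0.0517, 0.2616]
ee_rot: [2.079, 2.352, 0.004]
ft_force: [0.3, -0.2, 0.6]
opening: 0.0009
gripper_force: 0.0
```

Emit:
jog_arm([
  {"dp": [0, 1, 0], "yaw": 0},
  {"dp": [0, 1, 0], "yaw": 0},
  {"dp": [0, 1, 0], "yaw": 0},
  {"dp": [0, 1, 0], "yaw": 0},
  {"dp": [0, 1, 0], "yaw": 0},
  {"dp": [0, 1, 0], "yaw": 0},
  {"dp": [0, 1, 0], "yaw": 0},
  {"dp": [0, 1, -0.5], "yaw": 0},
  {"dp": [0, 1, -1], "yaw": 0},
  {"dp": [0, 1, -1], "yaw": 0},
])

```text
t: 33.2
position: [0.435, 0.2523, 0.2114]
ee_rot: [2.079, 2.353, 0.006]
ft_force: [0.7, -0.1, -1.1]
opening: 0.0004
gripper_force: 0.0
```

Emit:
jog_arm([
  {"dp": [0, 1, -0.6], "yaw": 0},
  {"dp": [0, 1, -0.6], "yaw": 0},
  {"dp": [0, 0.6, -0.5], "yaw": 0},
  {"dp": [0, 0, -0.5], "yaw": 0},
  {"dp": [0, 0, -0.4], "yaw": 0},
  {"dp": [0, 0, -0.4], "yaw": 0},
  {"dp": [0, 0, -0.3], "yaw": 0},
  {"dp": [0, 0, 0], "yaw": 0},
  {"dp": [0, 0, 0], "yaw": 0},
  {"dp": [0, 0, 0], "yaw": 0},
])

```text
t: 34.03
position: [0.4348, 0.3028, 0.1438]
ee_rot: [2.081, 2.354, 0.001]
ft_force: [0.4, -0.1, -0.1]
opening: 0.0004
gripper_force: 0.0
```

Now down from 0.1438 to about 0.117.

Emit:
jog_arm([
  {"dp": [0, 0.05, -0.3], "yaw": 0},
  {"dp": [0, 0, -0.2], "yaw": 0},
  {"dp": [0, 0, -0.2], "yaw": 0},
  {"dp": [0, 0, -0.2], "yaw": 0},
  {"dp": [0, 0, -0.2], "yaw": 0},
  {"dp": [0, 0, -0.15], "yaw": 0},
  {"dp": [0, 0, -0.05], "yaw": 0},
  {"dp": [0, 0, 0], "yaw": 0},
  {"dp": [0, 0, 0], "yaw": 0},
  {"dp": [0, 0, 0], "yaw": 0},
])

```text
t: 34.87
position: [0.4347, 0.3042, 0.1181]
ee_rot: [2.08, 2.354, 0.001]
ft_force: [-3.8, -3.1, 12.3]
opening: 0.0005
gripper_force: 6.1
```

Emit:
jog_arm([
  {"dp": [0, 0, -0.08], "yaw": 0},
  {"dp": [0, 0, 0], "yaw": 0},
  {"dp": [0, 0, 0], "yaw": 0},
  {"dp": [0, 0, 0], "yaw": 0},
  {"dp": [0, 0, 0], "yaw": 0},
  {"dp": [0, 0, 0], "yaw": 0},
  {"dp": [0, 0, 0], "yaw": 0},
  {"dp": [0, 0, 0], "yaw": 0},
  {"dp": [0, 0, 0], "yaw": 0},
  {"dp": [0, 0, 0], "yaw": 0},
])

```text
t: 35.7
position: [0.4348, 0.3042, 0.118]
ee_rot: [2.08, 2.354, 0.002]
ft_force: [-10.3, -6.5, 25.7]
opening: 0.0005
gripper_force: 13.5
```

Seated: the tip is at exactly 0.104 with 26 N. Retreating for a last check.

Emit:
jog_arm([
  {"dp": [0, 0, 0.5], "yaw": 0},
  {"dp": [0, 0, 1], "yaw": 0},
  {"dp": [0, 0, 1], "yaw": 0},
  {"dp": [0, 0, 1], "yaw": 0},
  {"dp": [0, 0.5, 1], "yaw": 0},
  {"dp": [0, 1, 1], "yaw": 0},
  {"dp": [0, 1, 0.5], "yaw": 0},
  {"dp": [0, 1, 0], "yaw": 0},
  {"dp": [0, 1, 0], "yaw": 0},
  {"dp": [0, 1, 0], "yaw": 0},
])

```text
t: 36.53
position: [0.4345, 0.4151, 0.2356]
ee_rot: [-2.08, -2.354, -0.0]
ft_force: [0.2, -0.6, -0.3]
opening: 0.0004
gripper_force: 0.0
```

Emit:
jog_arm([
  {"dp": [-0.5, 1, 0], "yaw": 0},
  {"dp": [-0.5, 1, 0], "yaw": 0},
  {"dp": [-0.5, 1, 0], "yaw": 0},
  {"dp": [-0.5, 1, 0], "yaw": 0},
  {"dp": [-0.5, 1, 0], "yaw": 0},
  {"dp": [-0.5, 1, 0], "yaw": 0},
  {"dp": [-0.5, 1, 0], "yaw": 0},
  {"dp": [-0.5, 1, 0], "yaw": 0},
  {"dp": [0, 0, 0], "yaw": 0},
  {"dp": [0, 0, 0], "yaw": 0},
])

```text
t: 37.37
position: [0.3539, 0.5747, 0.2349]
ee_rot: [2.078, 2.356, -0.002]
ft_force: [0.6, -0.7, 0.8]
opening: 0.0005
gripper_force: 0.0
```

```bash
python3 chk.py; python3 -c "
from h import *
im,P=cloud('scene'); cv2.imwrite('pics/end.png',cv2.resize(im[150:330,140:460],None,fx=2.5,fy=2.5,interpolation=2))"
```

```text
[0.35394494 0.57466167 0.23485462] [ 2.07834040e+00  2.35554045e+00 -1.61665879e-03]
top 185 [ 0.6566 -0.1004  0.0833]
top 188 [ 0.5605 -0.1969  0.0818]
top 339 [0.4331 0.3045 0.1061]
-85 191 0.0812 | -68 185 0.081 | -51 184 0.0807 | -34 186 0.0814 | -17 194 0.0813 | 0 190 0.0818 | 17 182 0.0814 | 34 182 0.0814 | 51 188 0.0824 | 68 183 0.0824 | 
tip 544 0.081
pinkcheck 555 0.0823
bench 488 0.0013
red tip 0; red case 0; red jar 0; 
scene 222 [ 0.6598 -0.1007  0.0823]
scene 190 [ 0.563  -0.1963  0.0808]
scene 274 [0.436  0.3048 0.1048]
-85 159 0.0798 | -68 184 0.0803 | -51 182 0.0796 | -34 184 0.08 | -17 187 0.0804 | 0 188 0.0801 | 17 196 0.0808 | 34 207 0.0801 | 51 195 0.0812 | 68 212 0.0813 | 
tip 415 0.0798
pinkcheck 365 0.0812
bench 340 0.0001
red tip 0; red case 0; red jar 0;
```

View pics/end.png

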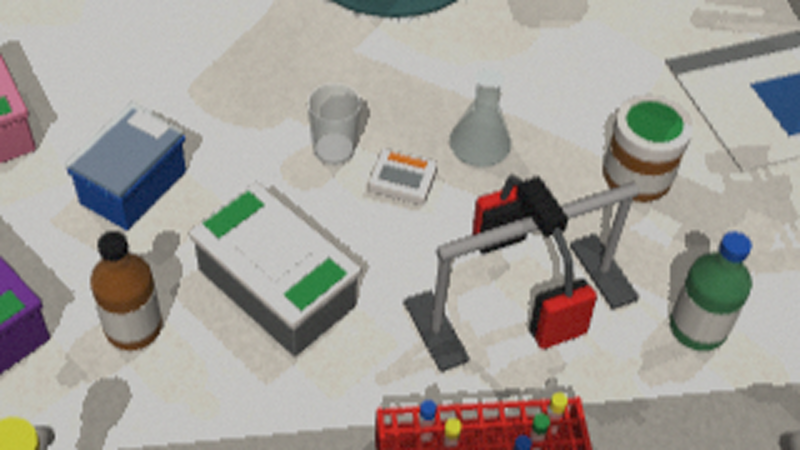

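The end view shows:
- **Defenders:** hanging over the bar at (540,205).
- **Lids and cap:** tip box (130,150), case (280,260) and jar (650,130) all down, no red showing.
- **Bystanders:** all standing.

Measured heights are 0.080, about 0.081 at both ends of the case, and about 0.105. Handing in.

```bash
python3 -c "
from station import sign_off
print(sign_off())"
```

```text
the job is handed in; nothing more can be done
None
```

I handed the job in at about 38 s: the ear defenders hang over the rail, and the tip box lid, both ends of the case lid and the jar cap are pressed home with no red showing in the last camera check (the case's left end reads about 1 mm higher than its right, within camera error).

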